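# Load a culture flask under the microscope lamp and close the retaining arm

### The arm

A 6-joint arm with a two-finger parallel gripper is mounted at the origin on the work surface. World frame = base frame: x ahead of the robot, y to its left, z up, the work surface at z = 0. Lengths are in m, angles in rad, forces in N, time in s.
With the tool pointing down it reaches from about 0.325 to 0.775 m from the base axis. Payload 5.5 kg.
Tool frame: the origin (TCP) lies midway between the tips of the shut fingers; the grasp point (between the pads) lies 19 mm behind it; z points along the fingers, y is the line along which they close (so a half turn about z gives the same grasp; the last joint's range is limited). The gripper opens to 88 mm and grips with 3 to 60 N. Pads are 20 mm wide; open, the fingers measure 115 mm over their backs; the gripper's body (75 mm by 178 mm) begins 61 mm behind the grasp point.
Start: joints at [-1.302, 0.091, 1.231, -0, 1.82, -0.057], TCP at [0.192, -0.568, 0.223] pointing down, gripper open.
Joint ranges: [-2.87, 2.87], [-0.86, 2.18], [0.17, 2.46], [-1.51, 4.65], [0.06, 2.69], [-2.65, 2.65]. Speed limits (rad/s): [2.57, 2.57, 3.01, 3.14, 3.14, 3.14].

### API

Orientations are given as a unit quaternion [x, y, z, w].
In Python, from cell import telemetry, cams, finish_job gives the robot as it stands.
- The arm moves only by the shell command python3 -m inch 'ROWS' [OPENING] [FORCE]. ROWS is JSON, a list of rows, each an object with "offset": the shift along the tool's x, y, z as a fraction of full scale, a list of three; "angular": the turn, a rotation vector about the tool's x, y, z as a fraction of full scale, a list of three. In form: [{"offset": [dx, dy, dz], "angular": [wx, wy, wz]}, ...]. A call has 1 to 12 rows; each row shifts and turns the commanded pose from where the row before left it, along the tool's axes as they then stand; what a row does not reach is not made up. Full scale, the value 1, is 400 mm for a shift and 90 degrees for a turn. A row lasts 1/8 s, in which the tool goes at most 62.5 mm and 10.7 degrees, less where a joint would pass 70% of its speed; a pose out of reach is approached as far as the arm can. A call with a number of a shift or a turn outside -1 to 1 is refused whole. A call with a gripper value outside its range is refused whole. OPENING is the closure, from -1 (fully open) to 1 (shut), set as the call begins (- or left out, the last holds). The fingers move at their own pace and stop on an object; FORCE is the grip in N (left out, the last holds). Time passes only in rows, so rows that do not move let the fingers close. It gives the time, the measured TCP pose, the force, the opening and the grip force at its end, in the units of the state.
- telemetry.get_obs(): the state, without advancing time (a new reading comes with each control period).
- cams.camera(name): name is "scene" or "top" or "wrist"; returns a dict with "image" (400x640x3 uint8, blue, green, red), "fx", "fy", "cx", "cy" (pixels), "dist" ([k1, k2, p1, p2, k3] as OpenCV has them; the pictures are not rectified), "origin" and "attitude" of the camera in the world. Camera axes: x right, y up, looking along -z (the intrinsics and any distortion apply to the point x, -y, -z); pixel columns grow to the right and rows downward; lengths in m; the calibration is good to about 2 mm. A picture is of the moment at which its call begins. There is no depth.
- finish_job(): hands the job in; it is judged then, once.
The state is a dict: "time_s": time; "qpos": joint angles; "qvel": joint speeds; "joint_efforts": joint torques, N m; "tcp_pos": TCP position; "tool_rot": TCP orientation; "contact_force": force on the tool from outside, world axes, zero at the start; "wrist_torque": the same for the moment, N m; "grip_width": finger opening in m; "finger_force": force on a finger pad.
Only numpy, scipy, OpenCV 4.12 (cv2) and the standard library are available. Lean on these libraries where they do the work, as an engineer would, in place of code of your own. Each camera call takes 0.05 s, during which the arm holds its last target. There are 200 camera calls.

### The job

Put the culture flask with the orange cap on the microscope's stage, flat and with its cap towards the robot, and slide it between the guide rails under the lamp head until its far end is fully home against the stop; then swing the retaining arm with the red pin fully closed behind the cap. Keep the flask level all the way, do not knock the lamp head, and leave the other flask, the bottles and the tip box where they stand.

Things in the scene. Friction and masses are not known exactly. Their poses are not given: they have to be found in the camera images.
- flask: THE flask to load: rigid clear flat culture flask, ORANGE cap, about 0.06 to 0.13 kg, starts flat on the bench left or right of the microscope, cap roughly towards the robot. Body 70 long (x, -35 to +35) x 52 wide (y) x 27 high; origin: centre of the body's underside. Blunt far end at x = +35. At the -x end a neck, dia 18, then the cap, dia 24, x = -45 to -65; both on the axis y = 0, z = 13.5
- flask_cap (a point): centre of the outer end face of the orange cap: x = -65, y = 0, z = 13.5 in the flask's frame
- scope: compact inverted microscope, fixed; place and yaw vary (yaw up to 0.15 rad). Origin: on the bench under the lamp's vertical axis; +x = sliding-in direction, away from the robot; z up. White base, flat black stage, top at z = 110, x -210 to +130, y -90 to +90. White column x 0 to 90, y 90 to 145, 360 tall; cross arm above z = 360 carries the lamp head
- lane_mouth (a point): on the stage top (z = 110) at x = -80, y = 0 of the microscope, axes the same: mouth of the lane, which runs along x at y = 0 to the stop. Two aluminium guide rails, 12 high, 6 thick, are 60 apart (clear) from x = -50 to the stop and flare out to 80 apart at the mouth. The stage in front of the mouth (x -210 to -80) is a flat clear apron
- home (a point): on the stage top (z = 110) at x = -21, y = 0 of the microscope, axes the same: where the flask's origin is when its blunt end touches the stop. The stop is an aluminium bar across the lane, 14 high, its near face at x = +14 of the microscope, 35 beyond this point
- lamp_head: black lamp head overhanging the lane, fixed to the microscope; origin: centre of its lower face, 55 above the stage top (28 above the flask's top), on the microscope's x = 0, y = 0. Dia 48 for its lowest 90, dia 69 above that, 258 tall. Not to be knocked
- retaining_arm (a joint): angle (rad) of the steel retaining arm, swinging level on a vertical hinge at the stage's front right. 0 = closed, at its limit, lying along the microscope's +y across the lane; opens counter-clockwise seen from above, 1.57 = pointing to the microscope's -x; limit 2.2; starts 1.4 to 1.9. Friction under 1 N at the pin; stays where left
- retainer_hinge (a point): on the retaining arm's hinge axis, at stage-top height: x = -99, y = -70, z = 110 of the microscope. The arm is a bar 10 wide, 8 to 18 above the stage, reaching 100 from this axis; closed, its face towards the lamp is at x = -94 of the microscope, 8 behind the cap of a flask that is home
- retainer_pin (a point): centre of the top of the upright red grip pin on the retaining arm, 85 from the hinge axis; pin dia 12, from 18 to 53 above the stage. Closed, it is at x = -99, y = +15 of the microscope
- other_flask: another flask of the same shape with a BLUE cap, on the other side of the microscope; origin as for the first. A bystander
- bottle0: closed clear reagent bottle with white cap and paper label, 66 dia, 150 tall, stands loose at one side; origin: centre of its underside. A bystander
- bottle1: closed clear reagent bottle with white cap and paper label, 66 dia, 150 tall, stands loose at one side; origin: centre of its underside. A bystander
- bottle2: closed clear reagent bottle with white cap and paper label, 66 dia, 150 tall, stands loose at one side; origin: centre of its underside. A bystander
- tip_box: blue pipette-tip box with a clear lid, 85 x 120 x 70 high, loose; origin: centre of its underside. A bystander
Mind the look-alikes: they are no part of the job. What is shaped like the flask but purple or yellow is not meant.

How it is judged:
By the outcome, as a careful person would: the job done as asked, in the order asked, and still so for the second after the job is handed in, with the robot touching nothing.
It also fails if it takes over 72 s, if anything falls off the work surface, if the arm or the gripper's body presses on something with over 40 N, if the wrist force passes 120 N, or if a joint passes its speed limit or range.

## Working session

There is one attempt and no reset: what is moved stays moved. The work goes in short steps, Python scripts to look and compute and a shell command to move; the robot and the scene stay as the last step left them, time stands still between calls to the robot, and variables do not carry over. Pictures are saved under pics/ and viewed, at most 13 in all, crops included, and the job is handed in when it is done.

```bash
mkdir -p pics; ls; python3 - <<'E'
from cell import telemetry,cams
import cv2,numpy as np
o=telemetry.get_obs();print(o)
for n in("scene","top"):
    c=cams.camera(n);cv2.imwrite(f"pics/{n}0.png",c["image"])
    print(n,{k:(np.round(v,4).tolist()) for k,v in c.items() if k!="image"})
E
```

```text
pics
{'time_s': 0.0, 'qpos': array([-1.30171962e+00,  9.18553723e-02,  1.23183919e+00, -2.76261638e-05,
        1.81980818e+00, -5.66412767e-02]), 'qvel': array([-1.67590763e-03, -4.82829395e-05,  7.82252353e-04, -1.41079799e-03,
        3.28572571e-04, -4.11358668e-04]), 'joint_efforts': array([-4.76265195e-04, -4.46455693e+01, -4.06444716e+01,  6.97831227e-02,
        2.93215597e-02, -1.31132624e-04]), 'tcp_pos': array([ 0.19193933, -0.56816596,  0.22153534]), 'tool_rot': array([ 9.86767860e-01,  1.62136606e-01, -1.14566488e-04, -9.48239332e-04]), 'contact_force': array([ 0.13194098, -0.08702826, -0.48214182]), 'wrist_torque': array([ 0.01492199, -0.0579404 , -0.0215918 ]), 'finger_force': 0.0, 'grip_width': 0.08733992374694584}
scene {'fx': 381.1456, 'fy': 381.1456, 'cx': 319.8586, 'cy': 198.2698, 'dist': [-0.0912, 0.0, 0.0, 0.0, 0.0], 'origin': [1.2337, -0.5095, 0.6812], 'attitude': [0.4167, 0.235, 0.4207, 0.7708]}
top {'fx': 465.6849, 'fy': 465.6849, 'cx': 313.8251, 'cy': 203.51, 'dist': [-0.0029, 0.0, 0.0, 0.0, 0.0], 'origin': [0.2973, -0.0718, 1.5046], 'attitude': [-0.0473, 0.0454, 0.7062, -0.705]}
```

View pics/top0.png

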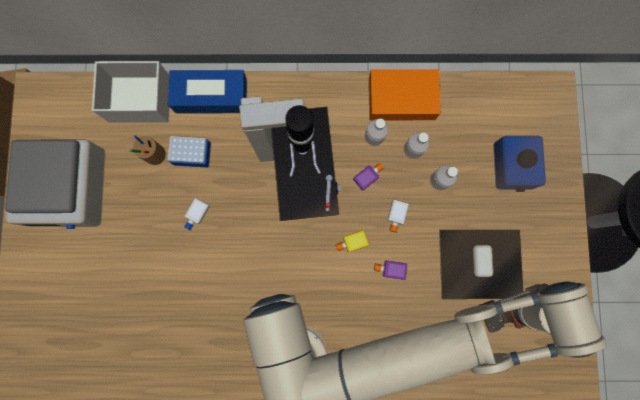

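View pics/scene0.png

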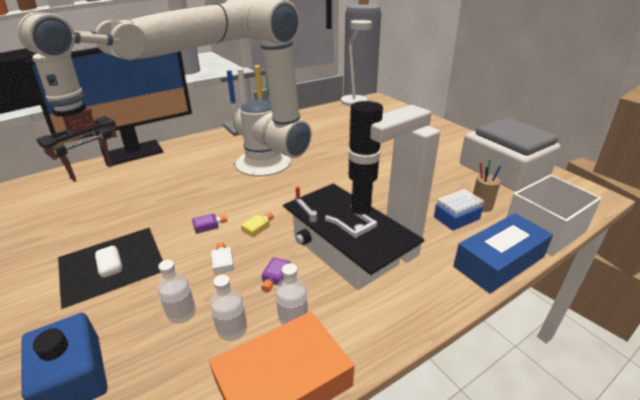

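Top view: the candidates are clear flask with orange cap (398,212), purple (367,178), yellow (355,241) and purple (395,270), all with orange caps, and clear with blue cap (196,212). I choose the clear one with the orange cap at (394,228). The stage is at about (305,165), the lamp at (300,125) and the red pin at (327,207). I'll check this in a close crop.

```bash
cat > h.py <<'E'
import numpy as np,cv2
from cell import telemetry,cams
from scipy.spatial.transform import Rotation as R
F=np.diag([1.,-1,-1])
def K(c): return np.array([[c["fx"],0,c["cx"]],[0,c["fy"],c["cy"]],[0,0,1.]])
def cast(c,px,z):
    p=cv2.undistortPoints(np.array(px,float).reshape(-1,1,2),K(c),np.array(c["dist"],float))[:,0]
    d=R.from_quat(c["attitude"]).apply(np.c_[p,np.ones(len(p))]@F)
    o=np.array(c["origin"]); return o+d*((z-o[2])/d[:,2])[:,None]
def proj(c,P):
    q=R.from_quat(c["attitude"]).inv().apply(np.reshape(P,(-1,3))-c["origin"])@F
    return cv2.projectPoints(q,np.zeros(3),np.zeros(3),K(c),np.array(c["dist"],float))[0][:,0]
def blob(mask):
    n,l,s,ce=cv2.connectedComponentsWithStats(mask.astype(np.uint8)); 
    return [(ce[i].round(1).tolist(),int(s[i,4])) for i in range(1,n) if s[i,4]>6]
E
python3 - <<'E'
from h import *
c=cams.camera("top");im=c["image"];hsv=cv2.cvtColor(im,cv2.COLOR_BGR2HSV);h,s,v=cv2.split(hsv)
cv2.imwrite("pics/crop1.png",cv2.resize(im[90:240,240:440],None,fx=4,fy=4,interpolation=cv2.INTER_CUBIC))
win=np.zeros(h.shape,bool);win[95:250,250:430]=1
print("orange",blob((h>5)&(h<16)&(s>210)&(v>150)&win)); print("red",blob(((h<5)|(h>174))&(s>130)&win))
w=(s<45)&(v>150)&win; b=blob(w);print("white",b)
st=(v<50)&win;n,l,ss,ce=cv2.connectedComponentsWithStats(st.astype(np.uint8));i=1+ss[1:,4].argmax()
cn=max(cv2.findContours((l==i).astype(np.uint8),0,1)[0],key=cv2.contourArea);print(cv2.approxPolyDP(cn,3,True)[:,0].tolist())
m=np.zeros(h.shape,np.uint8);m[190:240,380:420]=w[190:240,380:420]
r=cv2.minAreaRect(cv2.findNonZero(m));print(r, cv2.boxPoints(r))
E
```

```text
orange [([400.5, 104.0], 1099), ([379.2, 166.4], 25), ([393.3, 228.3], 28), ([339.2, 246.5], 26)]
red [([327.2, 204.5], 18)]
white [([269.5, 110.6], 978), ([380.1, 123.0], 78), ([377.2, 133.0], 103), ([423.2, 136.9], 76), ([418.5, 146.5], 103), ([312.7, 147.1], 11), ([291.7, 154.8], 12), ([313.7, 157.1], 11), ([291.8, 167.9], 22), ([316.2, 167.2], 13), ([375.5, 169.8], 11), ([328.6, 177.5], 11), ([328.0, 191.0], 35), ([398.2, 211.8], 345), ([343.9, 244.8], 10)]
[[325, 107], [293, 107], [288, 111], [287, 125], [272, 128], [281, 219], [309, 216], [311, 211], [322, 208], [324, 177], [328, 173], [333, 176], [330, 202], [334, 202], [337, 191]]
((397.8207702636719, 212.8773651123047), (15.796462059020996, 24.038095474243164), 15.945395469665527) [[386.92456 222.26414]
 [393.52832 199.15096]
 [408.71698 203.49059]
 [402.11322 226.60378]]
```

View pics/crop1.png

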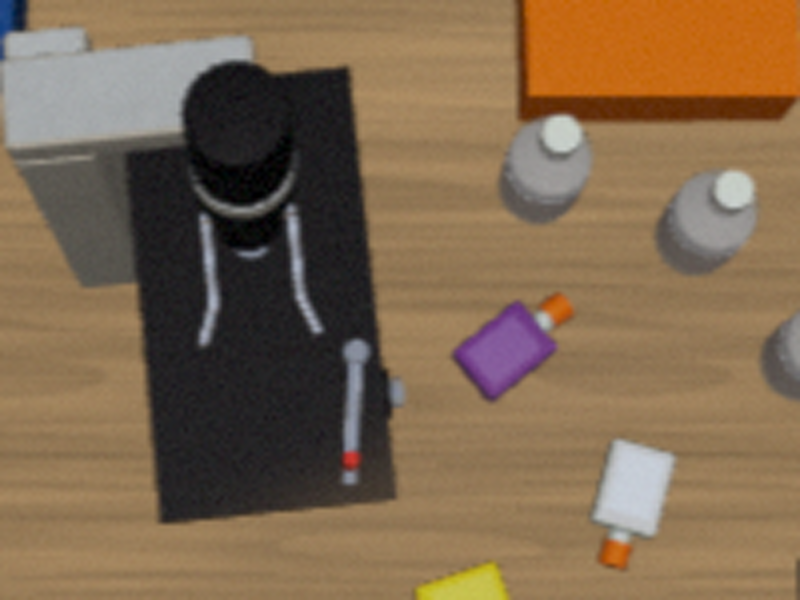

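The crop confirms it: the clear flask at crop (633,487) with its orange cap at (615,553). The stage corners, hinge (356,352) and pin (350,460) are visible too.

```bash
python3 - <<'E'
from h import *
c=cams.camera("top")
cr=lambda L:[(240+(x-1.5)/4,90+(y-1.5)/4) for x,y in L]
px=cr([(161,522),(396,497),(348,68),(356,352)]); z=np.array([.110,.110,.110,.125])
W=np.array([cast(c,[p],k)[0,:2] for p,k in zip(px,z)])
L=np.array([[-.21,.09],[-.21,-.09],[.13,-.09],[-.099,-.07]])
a=W-W.mean(0);b=L-L.mean(0)
yaw=np.arctan2((b[:,0]*a[:,1]-b[:,1]*a[:,0]).sum(),(a*b).sum());Rm=np.array([[np.cos(yaw),-np.sin(yaw)],[np.sin(yaw),np.cos(yaw)]])
t=W.mean(0)-Rm@L.mean(0);print("scope",t,yaw,"res mm",((W-(L@Rm.T+t))*1e3).round(1).tolist())
np.save("scope.npy",[*t,yaw])
S=lambda P:np.array(P)@Rm.T+t
for n,p in dict(mouth=(-.08,0),home=(-.021,0),rel=(-.1,0),pinclosed=(-.099,.015),hinge=(-.099,-.07)).items():print(n,S(p).round(4))
pin=cast(c,cr([(351,460)]),.158)[0,:2];d=Rm.T@(pin-S((-.099,-.07)));print("pin",pin,"r",np.hypot(*d),"th",np.arctan2(-d[0],d[1]))
cap=cast(c,[(393.3,228.3)],.02)[0,:2]
top=cast(c,cr([(617,439),(675,456),(656,536),(593,521)]),.027)[:,:2]
print("cap",cap,"top",top.round(4).tolist(),top.mean(0)); d=top.mean(0)-cap;print("len",np.hypot(*d),"fyaw",np.arctan2(d[1],d[0]))
print("bottle/purple etc",cast(c,[(367,178),(445,178),(355,241),(395,270)],.05)[:,:2].round(3).tolist())
E
```

```text
scope [ 0.64826912 -0.03268213] 0.1036589367922358 res mm [[0.9, -1.1], [0.8, 1.1], [-2.3, 0.3], [0.6, -0.3]]
mouth [ 0.5687 -0.041 ]
home [ 0.6274 -0.0349]
rel [ 0.5488 -0.043 ]
pinclosed [ 0.5482 -0.028 ]
hinge [ 0.557  -0.1126]
pin [ 0.47145839 -0.1078002 ] r 0.08571698538361279 th 1.4116934721832524
cap [ 0.41269467 -0.32149517] top [[0.5049, -0.3244], [0.4911, -0.3704], [0.427, -0.3535], [0.4391, -0.3037]] [ 0.46552317 -0.33799635]
len 0.05534562695680465 fyaw -0.30275164168793717
bottle/purple etc [[0.57, -0.237], [0.57, -0.484], [0.371, -0.196], [0.281, -0.319]]
```

```bash
cat >> h.py <<'E'
def plan(p,yaw,tilt=0.):
    o=telemetry.get_obs();Rc=R.from_quat(o["tool_rot"])
    Rt=R.from_euler("z",yaw)*R.from_euler("y",-tilt)*R.from_matrix(F)
    rv=(Rc.inv()*Rt).as_rotvec()/(np.pi/2); rv2=(Rc.inv()*(R.from_euler("z",yaw+np.pi)*R.from_euler("y",-tilt)*R.from_matrix(F))).as_rotvec()/(np.pi/2)
    d=np.array(p)-o["tcp_pos"]
    print("t",o["time_s"],"off first",(Rc.inv().apply(d)/.4).round(4),"| off after turn",(Rt.inv().apply(d)/.4).round(4),"| ang",rv.round(4),"mm",np.round(d*1e3,1),"q6",o["qpos"][5].round(2))
sc=lambda:np.load("scope.npy")
def S(x,y,z=0):
    X,Y,a=sc(); return [X+x*np.cos(a)-y*np.sin(a),Y+x*np.sin(a)+y*np.cos(a),.11+z]
E
python3 -c "
from h import *
plan([.4655,-.338,.20],-.305)"
```

```text
t 0.2 off first [ 0.832  -0.3265  0.0553] | off after turn [ 0.4793 -0.7544  0.0549] | ang [-8.000e-04  2.000e-04  4.016e-01] mm [273.5 230.3 -21.9] q6 -0.06
```

```bash
python3 -m inch '[{"offset":[0.083,-0.033,0],"angular":[0,0,0]},{"offset":[0.083,-0.033,0],"angular":[0,0,0]},{"offset":[0.083,-0.033,0],"angular":[0,0,0]},{"offset":[0.083,-0.033,0],"angular":[0,0,0]},{"offset":[0.083,-0.033,0],"angular":[0,0,0]},{"offset":[0.083,-0.033,0],"angular":[0,0,0]},{"offset":[0.083,-0.033,0],"angular":[0,0,0]},{"offset":[0.083,-0.033,0],"angular":[0,0,0]},{"offset":[0.083,-0.033,0],"angular":[0,0,0]},{"offset":[0.083,-0.033,0],"angular":[0,0,0]}]' -1 && python3 -m inch '[{"offset":[0,0,0],"angular":[0,0,0.1]},{"offset":[0,0,0],"angular":[0,0,0.1]},{"offset":[0,0,0],"angular":[0,0,0.1]},{"offset":[0,0,0],"angular":[0,0,0.1]},{"offset":[0,0,0],"angular":[0,0,0]}]'
python3 - <<'E'
from h import *
plan([.4655,-.338,.20],-.305)
c=cams.camera("wrist");im=c["image"];cv2.imwrite("pics/w1.png",im);print({k:np.round(v,4).tolist() for k,v in c.items() if k!="image"})
x=np.array([[.035,.026],[.035,-.026],[-.035,-.026],[-.035,.026]]);a=-.305
q=np.array([.4655,-.338])+x@np.array([[np.cos(a),np.sin(a)],[-np.sin(a),np.cos(a)]])
print("expected top corners px",proj(c,np.c_[q,np.full(4,.027)]).round(0).tolist())
E
```

```text
time_s: 1.45
tcp_pos: [0.4651, -0.3363, 0.2224]
tool_rot: [0.987, 0.162, -0.0, -0.0]
contact_force: [0.0, 0.0, -0.2]
grip_width: 0.088
finger_force: 0.0
time_s: 2.08
tcp_pos: [0.4643, -0.3371, 0.2223]
tool_rot: [0.989, -0.15, -0.0, -0.0]
contact_force: [0.7, 0.1, 0.2]
grip_width: 0.0878
finger_force: 0.0
t 2.075 off first [0.0037 0.0013 0.0559] | off after turn [0.0037 0.0012 0.0559] | ang [-0.0001  0.0003  0.0025] mm [  1.2  -0.9 -22.3] q6 1.18
{'fx': 352.9118, 'fy': 352.9118, 'cx': 321.3387, 'cy': 198.8868, 'dist': [-0.0523, 0.0, 0.0, 0.0, 0.0], 'origin': [0.5333, -0.3581, 0.3844], 'attitude': [0.0794, -0.1086, 0.7981, -0.5873]}
expected top corners px [[297.0, 138.0], [349.0, 138.0], [347.0, 205.0], [298.0, 205.0]]
```

View pics/w1.png

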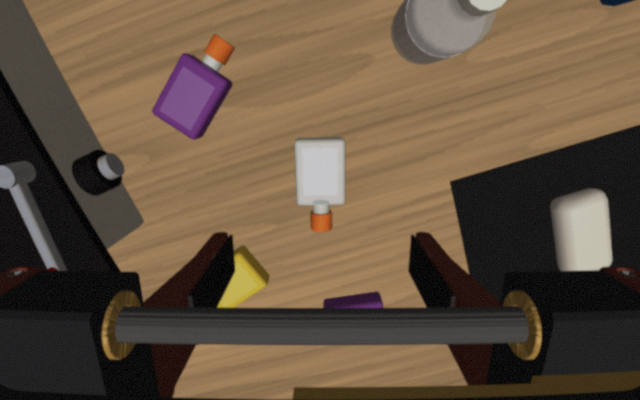

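The wrist view shows the clear flask with its orange cap centred at pixels (296–345, 138–206), cap at (321,218), within 2 mm of prediction. Descending to grasp.

```bash
python3 -m inch '[{"offset":[0.004,-0.003,0.09],"angular":[0,0,0]},{"offset":[0,0,0.09],"angular":[0,0,0]},{"offset":[0,0,0.09],"angular":[0,0,0]},{"offset":[0,0,0.09],"angular":[0,0,0]},{"offset":[0,0,0.09],"angular":[0,0,0]},{"offset":[0,0,0.06],"angular":[0,0,0]},{"offset":[0,0,0.03],"angular":[0,0,0]},{"offset":[0,0,0],"angular":[0,0,0]},{"offset":[0,0,0],"angular":[0,0,0]}]' -1 && python3 -m inch '[{"offset":[0,0,0],"angular":[0,0,0]},{"offset":[0,0,0],"angular":[0,0,0]},{"offset":[0,0,0],"angular":[0,0,0]},{"offset":[0,0,0],"angular":[0,0,0]},{"offset":[0,0,0],"angular":[0,0,0]},{"offset":[0,0,0],"angular":[0,0,0]}]' 1 20
```

```text
time_s: 3.25
tcp_pos: [0.4669, -0.337, 0.0081]
tool_rot: [0.989, -0.15, 0.001, 0.001]
contact_force: [-0.8, -0.3, 0.6]
grip_width: 0.0877
finger_force: 0.0
time_s: 4.0
tcp_pos: [0.4662, -0.3365, 0.0067]
tool_rot: [0.989, -0.151, 0.0, -0.0]
contact_force: [-0.2, 0.1, 0.9]
grip_width: 0.0522
finger_force: 19.9
```

```bash
python3 -m inch '[{"offset":[0,0,-0.05],"angular":[0,0,0]},{"offset":[0,0,-0.1],"angular":[0,0,0]},{"offset":[0,0,-0.1],"angular":[0,0,0]},{"offset":[0,0,-0.1],"angular":[0,0,0]},{"offset":[0,0,-0.1],"angular":[0,0,0]},{"offset":[0,0,-0.05],"angular":[0,0,0]},{"offset":[0,0,0],"angular":[0,0,0]}]'; python3 -c "
from h import *
plan(S(-.105,0,.1),sc()[2])"
```

```text
time_s: 4.88
tcp_pos: [0.4667, -0.3369, 0.2086]
tool_rot: [0.989, -0.151, 0.001, 0.001]
contact_force: [0.7, -0.4, -1.5]
grip_width: 0.0521
finger_force: 19.9
t 4.875 off first [-0.0344 -0.7574 -0.0045] | off after turn [ 0.2676 -0.7094 -0.0035] | ang [ 0.0012 -0.0018 -0.2586] mm [ 77.1 293.3   1.4] q6 1.19
```

```bash
python3 -m inch '[{"offset":[0,-0.04,0],"angular":[0,0,0]},{"offset":[-0.005,-0.09,0],"angular":[0,0,0]},{"offset":[-0.005,-0.09,0],"angular":[0,0,0]},{"offset":[-0.005,-0.09,0],"angular":[0,0,0]},{"offset":[-0.005,-0.09,0],"angular":[0,0,0]},{"offset":[-0.005,-0.09,0],"angular":[0,0,0]},{"offset":[-0.005,-0.09,0],"angular":[0,0,0]},{"offset":[-0.004,-0.09,0],"angular":[0,0,0]},{"offset":[0,-0.087,0],"angular":[0,0,0]},{"offset":[0,0,0],"angular":[0,0,-0.09]},{"offset":[0,0,0],"angular":[0,0,-0.09]},{"offset":[0,0,0],"angular":[0,0,-0.079]}]'; python3 -m inch '[{"offset":[0,0,0],"angular":[0,0,0]}]'; python3 - <<'E'
from h import *
plan(S(-.105,0,.012),sc()[2])
c=cams.camera("wrist");cv2.imwrite("pics/w2.png",c["image"])
print(proj(c,[S(-.05,.03,.012),S(-.05,-.03,.012),S(-.08,.04,.012),S(-.08,-.04,.012),S(-.099,-.07,.018),S(-.07,.026,.115),S(-.07,-.026,.115)]).round(0).tolist())
E
```

```text
time_s: 6.38
tcp_pos: [0.5425, -0.042, 0.2041]
tool_rot: [0.998, 0.055, -0.002, -0.001]
contact_force: [0.4, 0.4, -1.8]
grip_width: 0.0524
finger_force: 19.9
time_s: 6.5
tcp_pos: [0.5426, -0.0423, 0.2045]
tool_rot: [0.999, 0.052, -0.002, -0.0]
contact_force: [0.8, 0.3, -0.9]
grip_width: 0.0519
finger_force: 19.9
t 6.5 off first [0.0034 0.0036 0.2062] | off after turn [0.0027 0.0033 0.2062] | ang [-0.0007  0.0022  0.0002] mm [  1.2  -1.2 -82.5] q6 1.33
[[281.0, 126.0], [369.0, 126.0], [268.0, 169.0], [381.0, 169.0], [424.0, 198.0], [264.0, 193.0], [389.0, 193.0]]
```

View pics/w2.png

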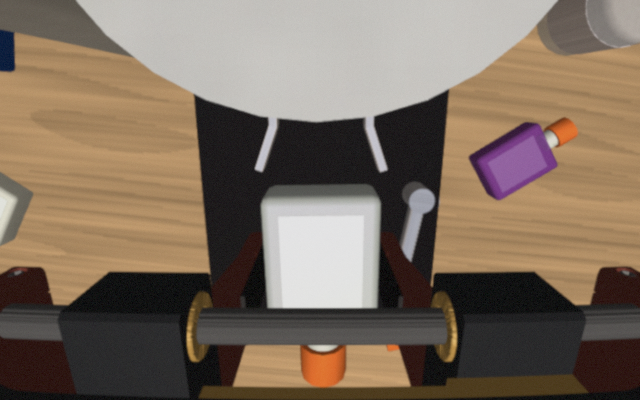

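The rails' ends at (259,170) and (383,170) centre on x≈321, and so does the flask (262–380), so it is laterally aligned. The lamp collar looms at the top, so I'll back off 8 mm and lower.

```bash
python3 -m inch '[{"offset":[-0.02,0,0],"angular":[0,0,0]},{"offset":[0,0,0.05],"angular":[0,0,0]},{"offset":[0,0,0.08],"angular":[0,0,0]},{"offset":[0,0,0.05],"angular":[0,0,0]},{"offset":[0,0,0.02],"angular":[0,0,0]},{"offset":[0,0,0],"angular":[0,0,0]},{"offset":[0,0,0],"angular":[0,0,0]}]'; python3 -m inch '[{"offset":[0,0,0.005],"angular":[0,0,0]},{"offset":[0,0,0.005],"angular":[0,0,0]},{"offset":[0,0,0],"angular":[0,0,0]},{"offset":[0,0,0],"angular":[0,0,0]}]'
```

```text
time_s: 7.42
tcp_pos: [0.5361, -0.0443, 0.1279]
tool_rot: [0.999, 0.052, 0.001, 0.0]
contact_force: [0.7, -0.1, -1.1]
grip_width: 0.0522
finger_force: 19.9
time_s: 7.92
tcp_pos: [0.5355, -0.0442, 0.1227]
tool_rot: [0.999, 0.052, -0.0, 0.0]
contact_force: [-0.1, -0.5, -1.1]
grip_width: 0.0518
finger_force: 19.9
```

```bash
python3 -m inch '[{"offset":[0,0,0.005],"angular":[0,0,0]},{"offset":[0,0,0.005],"angular":[0,0,0]},{"offset":[0,0,0.0025],"angular":[0,0,0]},{"offset":[0,0,0],"angular":[0,0,0]},{"offset":[0,0,0],"angular":[0,0,0]}]'
```

```text
time_s: 8.55
tcp_pos: [0.5355, -0.0442, 0.1177]
tool_rot: [0.999, 0.052, 0.0, -0.0]
contact_force: [0.3, 0.5, -0.8]
grip_width: 0.0518
finger_force: 19.9
```

```bash
python3 -m inch '[{"offset":[0,0,0.0025],"angular":[0,0,0]},{"offset":[0,0,0.0025],"angular":[0,0,0]},{"offset":[0,0,0],"angular":[0,0,0]},{"offset":[0,0,0],"angular":[0,0,0]}]'
```

```text
time_s: 9.05
tcp_pos: [0.5356, -0.0442, 0.1167]
tool_rot: [0.999, 0.052, 0.001, 0.0]
contact_force: [-2.3, 0.2, 6.1]
grip_width: 0.0521
finger_force: 19.9
```

```bash
python3 -m inch '[{"offset":[0,0,0],"angular":[0,0,0]},{"offset":[0,0,0],"angular":[0,0,0]},{"offset":[0,0,0],"angular":[0,0,0]},{"offset":[0,0,-0.03],"angular":[0,0,0]},{"offset":[0,0,-0.08],"angular":[0,0,0]},{"offset":[0,0,-0.09],"angular":[0,0,0]},{"offset":[-0.08,0,0],"angular":[0,0,0]},{"offset":[-0.1,0,0],"angular":[0,0,0]},{"offset":[-0.1,0,0],"angular":[0,0,0]},{"offset":[0,0,0],"angular":[0,0,0]}]' -0.5; python3 - <<'E'
from h import *
plan(S(-.225,0,.08),sc()[2],.35)
c=cams.camera("top");im=c["image"];h,s,v=cv2.split(cv2.cvtColor(im,cv2.COLOR_BGR2HSV))
print(blob((h>5)&(h<16)&(s>190)&(v>120)))
cv2.imwrite("pics/crop3.png",cv2.resize(im[100:250,240:440],None,fx=4,fy=4,interpolation=cv2.INTER_CUBIC))
c=cams.camera("wrist");cv2.imwrite("pics/w3.png",c["image"])
E
```

```text
time_s: 10.3
tcp_pos: [0.4231, -0.0561, 0.1973]
tool_rot: [0.999, 0.052, 0.001, 0.0]
contact_force: [-0.1, -0.2, 0.2]
grip_width: 0.0658
finger_force: 0.0
t 10.3 off first [0.0034 0.0001 0.0182] | off after turn [-0.003   0.0001  0.0182] | ang [ 0.0007  0.221  -0.    ] mm [ 1.4  0.1 -7.3] q6 1.26
[([404.8, 91.6], 3001), ([379.1, 166.5], 33), ([339.2, 246.2], 34), ([377.3, 267.0], 37)]
```

View pics/w3.png

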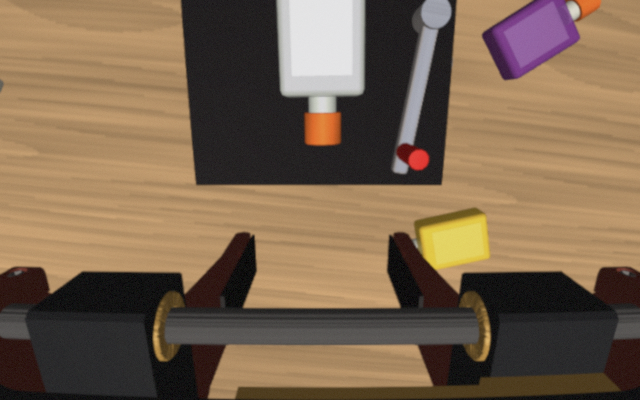

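The flask sits flat on the apron, straight, with its cap at (323,128); the arm pin's top is at (418,159). Now I'll measure the cap end and tilt for the push.

```bash
python3 - <<'E'
from h import *
c=cams.camera("wrist")
X,Y,a=sc();inv=lambda P:(np.array([[np.cos(a),np.sin(a)],[-np.sin(a),np.cos(a)]])@(P[:2]-[X,Y])*1e3).round(1)
for n,p,z in(("cap end",(323,144),.1235),("cap end top",(323,146),.135),("bodyrear L",(281,96),.135),("bodyrear R",(363,96),.135),("stageL",(197,184),.11),("stageR",(441,184),.11),("pin",(418,159),.163)):print(n,inv(cast(c,[p],z)[0]))
E
python3 -m inch '[{"offset":[0,0,0],"angular":[0,0.07,0]},{"offset":[0,0,0],"angular":[0,0.08,0]},{"offset":[0,0,0],"angular":[0,0.071,0]},{"offset":[0,0,0],"angular":[0,0,0]},{"offset":[0,0,0],"angular":[0,0,0]}]' 1 20; python3 -c "
from h import *
plan(S(-.205,0,.012),sc()[2],.35)"
```

```text
cap end [-179.4   -0.3]
cap end top [-179.4   -0.2]
bodyrear L [-148.8   25.5]
bodyrear R [-148.8  -24.7]
stageL [-209.6   91.3]
stageR [-209.7  -86.2]
pin [-183.3  -53.4]
time_s: 11.08
tcp_pos: [0.4245, -0.0559, 0.196]
tool_rot: [0.984, 0.051, 0.172, -0.009]
contact_force: [-0.0, -0.8, 0.2]
grip_width: 0.0194
finger_force: 0.0
t 11.075 off first [-1.570e-02  1.000e-04  1.909e-01] | off after turn [-1.650e-02  1.000e-04  1.908e-01] | ang [-0.0002  0.0028  0.0004] mm [ 19.9   2.  -74. ] q6 1.16
```

```bash
python3 -m inch '[{"offset":[-0.016,0,0.04],"angular":[0,0,0]},{"offset":[0,0,0.07],"angular":[0,0,0]},{"offset":[0,0,0.05],"angular":[0,0,0]},{"offset":[0,0,0.03],"angular":[0,0,0]},{"offset":[0,0,0],"angular":[0,0,0]},{"offset":[0,0,0],"angular":[0,0,0]}]'; python3 -c "
from h import *
plan(S(-.110,0,.012),sc()[2],.35)"
```

```text
time_s: 11.82
tcp_pos: [0.4441, -0.0538, 0.1227]
tool_rot: [0.984, 0.051, 0.173, -0.009]
contact_force: [-0.2, 0.2, -0.3]
grip_width: 0.0005
finger_force: 0.0
t 11.825 off first [0.2234 0.0005 0.0828] | off after turn [0.2232 0.0003 0.0833] | ang [-0.      0.0015  0.0006] mm [94.8  9.7 -0.7] q6 1.17
```

```bash
python3 -m inch '[{"offset":[0.0188,0,0.007],"angular":[0,0,0]},{"offset":[0.0188,0,0.007],"angular":[0,0,0]},{"offset":[0.0188,0,0.007],"angular":[0,0,0]},{"offset":[0.0188,0,0.007],"angular":[0,0,0]},{"offset":[0.0188,0,0.007],"angular":[0,0,0]},{"offset":[0.0188,0,0.007],"angular":[0,0,0]},{"offset":[0.0188,0,0.007],"angular":[0,0,0]},{"offset":[0.0188,0,0.007],"angular":[0,0,0]},{"offset":[0,0,0],"angular":[0,0,0]}]'; python3 - <<'E'
from h import *
plan(S(-.100,0,.012),sc()[2],.35)
c=cams.camera("wrist");cv2.imwrite("pics/w4.png",c["image"])
E
```

```text
time_s: 12.95
tcp_pos: [0.508, -0.0469, 0.1212]
tool_rot: [0.984, 0.051, 0.172, -0.009]
contact_force: [1.0, 0.4, -0.3]
grip_width: 0.0006
finger_force: 0.0
t 12.95 off first [0.097  0.0009 0.0328] | off after turn [0.0969 0.0008 0.0331] | ang [-0.0004  0.0021  0.0005] mm [40.8  3.9  0.8] q6 1.22
```

View pics/w4.png

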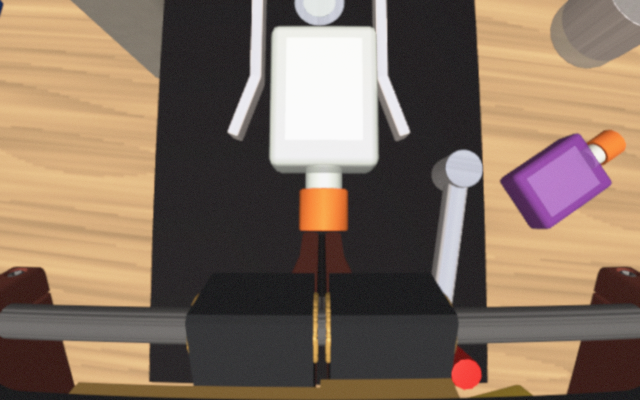

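The flask is in the lane, straight between the rails (272–378), cap at (323,210) against the fingers. I'll keep pushing.

```bash
python3 -m inch '[{"offset":[0.0188,0,0.0065],"angular":[0,0,0]},{"offset":[0.0188,0,0.0065],"angular":[0,0,0]},{"offset":[0.0188,0,0.0065],"angular":[0,0,0]},{"offset":[0.0094,0,0.0032],"angular":[0,0,0]},{"offset":[0.0094,0,0.0032],"angular":[0,0,0]},{"offset":[0,0,0],"angular":[0,0,0]},{"offset":[0,0,0],"angular":[0,0,0]}]'; python3 -c "
from h import *
plan(S(-.100,0,.012),sc()[2],.35)"
```

```text
time_s: 13.88
tcp_pos: [0.5393, -0.0438, 0.122]
tool_rot: [0.984, 0.051, 0.173, -0.009]
contact_force: [-0.3, 0.1, -0.3]
grip_width: 0.0003
finger_force: 0.0
t 13.875 off first [0.0224 0.0005 0.0081] | off after turn [0.0224 0.0005 0.0082] | ang [-0.0001  0.0017  0.0004] mm [9.5 0.8 0. ] q6 1.24
```

Next, 2 mm steps until the force rises.

```bash
python3 -m inch '[{"offset":[0.0047,0,0.0017],"angular":[0,0,0]},{"offset":[0.0047,0,0.0017],"angular":[0,0,0]},{"offset":[0.0047,0,0.0017],"angular":[0,0,0]},{"offset":[0.0047,0,0.0017],"angular":[0,0,0]},{"offset":[0,0,0],"angular":[0,0,0]}]';python3 -m inch '[{"offset":[0.0047,0,0.0017],"angular":[0,0,0]},{"offset":[0,0,0],"angular":[0,0,0]},{"offset":[0,0,0],"angular":[0,0,0]}]'
```

```text
time_s: 14.5
tcp_pos: [0.5474, -0.0429, 0.1219]
tool_rot: [0.984, 0.051, 0.172, -0.009]
contact_force: [-0.1, 0.2, 0.6]
grip_width: 0.0007
finger_force: 0.0
time_s: 14.88
tcp_pos: [0.5493, -0.0428, 0.1219]
tool_rot: [0.984, 0.051, 0.173, -0.009]
contact_force: [-0.1, -0.6, -0.5]
grip_width: 0.0005
finger_force: 0.0
```

```bash
python3 -m inch '[{"offset":[0.0035,0,0.0013],"angular":[0,0,0]},{"offset":[0,0,0],"angular":[0,0,0]},{"offset":[0,0,0],"angular":[0,0,0]}]';python3 -m inch '[{"offset":[0.0035,0,0.0013],"angular":[0,0,0]},{"offset":[0,0,0],"angular":[0,0,0]},{"offset":[0,0,0],"angular":[0,0,0]}]'
```

```text
time_s: 15.25
tcp_pos: [0.5508, -0.0426, 0.1219]
tool_rot: [0.984, 0.051, 0.172, -0.009]
contact_force: [-0.3, -0.4, 0.1]
grip_width: 0.0003
finger_force: 0.1
time_s: 15.62
tcp_pos: [0.5519, -0.0425, 0.1218]
tool_rot: [0.984, 0.051, 0.172, -0.009]
contact_force: [-4.5, -0.8, 2.2]
grip_width: 0.0006
finger_force: 2.3
```

```bash
python3 -m inch '[{"offset":[0.0025,0,0.0009],"angular":[0,0,0]},{"offset":[0,0,0],"angular":[0,0,0]},{"offset":[0,0,0],"angular":[0,0,0]}]'; python3 - <<'E'
from h import *
c=cams.camera("wrist");cv2.imwrite("pics/w5.png",c["image"])
X,Y,a=sc();print(np.array([[np.cos(a),np.sin(a)],[-np.sin(a),np.cos(a)]])@(telemetry.get_obs()["tcp_pos"][:2]-[X,Y]))
print(proj(c,[S(.014,.03,.014),S(.014,-.03,.014),S(-.056,.026,.027),S(-.056,-.026,.027),S(-.086,0,.0255)]).round(0).tolist())
E
```

```text
time_s: 16.0
tcp_pos: [0.5522, -0.0425, 0.1218]
tool_rot: [0.984, 0.051, 0.171, -0.009]
contact_force: [-11.4, -0.6, 5.9]
grip_width: 0.0006
finger_force: 5.3
[-0.09661513  0.00018039]
[[266.0, 38.0], [381.0, 38.0], [267.0, 167.0], [379.0, 166.0], [323.0, 231.0]]
```

View pics/w5.png

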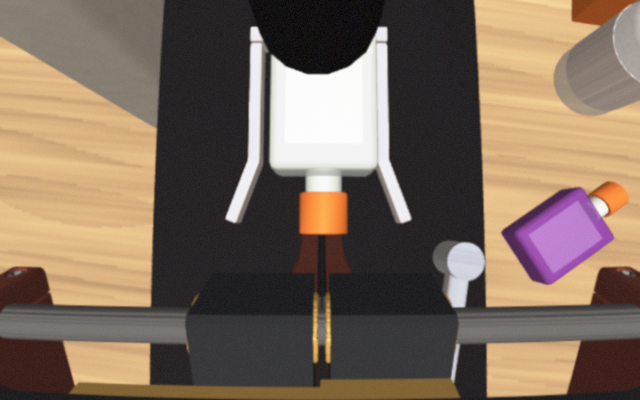

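Fully home: the body's rear edge (row ~168) is where predicted, square between the rails, stop ends visible at (257,35) and (381,35), push force 11 N. Backing off and going over the pin.

```bash
python3 -m inch '[{"offset":[-0.035,0,-0.013],"angular":[0,0,0]},{"offset":[-0.06,0,-0.022],"angular":[0,0,0]},{"offset":[0.015,0,-0.05],"angular":[0,0,0]},{"offset":[0.036,0,-0.1],"angular":[0,0,0]},{"offset":[0,0,0],"angular":[0,0,0]},{"offset":[0,0,0],"angular":[0,0,0]}]'; python3 - <<'E'
from h import *
c=cams.camera("top");im=c["image"];h,s,v=cv2.split(cv2.cvtColor(im,cv2.COLOR_BGR2HSV))
print(blob(((h<5)|(h>174))&(s>130)&(np.arange(640)[None]<345)&(np.arange(640)[None]>270)))
plan(S(-.1765,-.055,.080),sc()[2],.35)
E
```

```text
time_s: 16.8
tcp_pos: [0.5119, -0.0467, 0.1851]
tool_rot: [0.984, 0.051, 0.173, -0.009]
contact_force: [-0.0, 0.5, 0.0]
grip_width: 0.0006
finger_force: 0.0
[]
t 16.85 off first [-0.087   0.1383 -0.047 ] | off after turn [-0.0867  0.1384 -0.0473] | ang [-0.0005  0.0027  0.0003] mm [-33.1 -59.1   5.9] q6 1.24
```

```bash
python3 -m inch '[{"offset":[-0.03,0.05,-0.017],"angular":[0,0,0]},{"offset":[-0.03,0.05,-0.016],"angular":[0,0,0]},{"offset":[-0.027,0.038,-0.014],"angular":[0,0,0]},{"offset":[0,0,0],"angular":[0,0,0]},{"offset":[0,0,0],"angular":[0,0,0]}]' -0.14 12; python3 - <<'E'
from h import *
plan(S(-.1765,-.055,.029),sc()[2],.35)
c=cams.camera("wrist");im=c["image"];h,s,v=cv2.split(cv2.cvtColor(im,cv2.COLOR_BGR2HSV))
b=blob(((h<4)|(h>176))&(s>190)&(v>120));print(b,proj(c,[S(-.183,-.055,.053),S(-.183,-.055,.03)]))
cv2.imwrite("pics/w6.png",im)
E
```

```text
time_s: 17.48
tcp_pos: [0.4786, -0.1052, 0.1903]
tool_rot: [0.984, 0.051, 0.172, -0.009]
contact_force: [0.3, 0.3, 0.1]
grip_width: 0.0467
finger_force: 0.0
t 17.475 off first [-0.0442  0.0012  0.1205] | off after turn [-0.0447  0.0011  0.1203] | ang [-0.0007  0.0024  0.0001] mm [ -0.2  -0.5 -51.3] q6 1.08
[([320.6, 252.6], 20)] [[323.50829296 260.67111297]
 [323.33917134 257.15923498]]
```

View pics/w6.png

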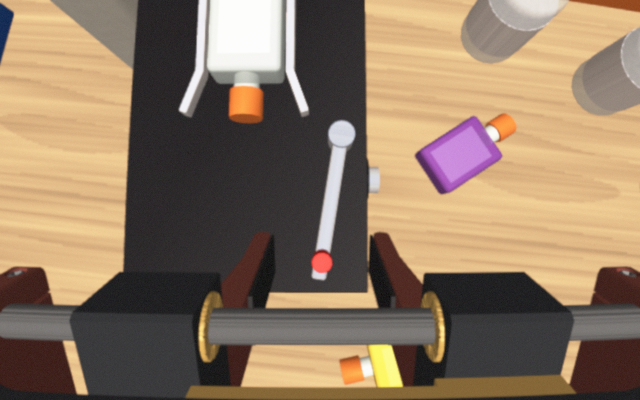

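The pin top at (321,262) sits between the open fingers, as predicted; the flask stays home. Descending and gripping.

```bash
python3 -m inch '[{"offset":[-0.015,0,0.04],"angular":[0,0,0]},{"offset":[-0.019,0,0.05],"angular":[0,0,0]},{"offset":[-0.011,0,0.03],"angular":[0,0,0]},{"offset":[0,0,0],"angular":[0,0,0]},{"offset":[0,0,0],"angular":[0,0,0]}]' -0.14 12;  python3 -m inch '[{"offset":[0,0,0],"angular":[0,0,0]},{"offset":[0,0,0],"angular":[0,0,0]},{"offset":[0,0,0],"angular":[0,0,0]},{"offset":[0,0,0],"angular":[0,0,0]}]' 1 12; python3 - <<'E'
from h import *
X,Y,a=sc();o=telemetry.get_obs()
q=R.from_quat(o["tool_rot"]);
p=np.array([[np.cos(a),np.sin(a)],[-np.sin(a),np.cos(a)]])@(o["tcp_pos"][:2]-[X,Y]);print("tcp scope",p,o["tcp_pos"][2]-.11)
Rs=R.from_euler("z",-a)*q
prev=np.r_[p,.029]
y0=p[1]+.07; th0=np.arccos(y0/.085);print("th0",th0)
x0=p[0]-(-.085*np.sin(th0))  # offset
for t in np.linspace(th0,0,12)[1:]:
    n=np.array([x0-.085*np.sin(t),-.07+.085*np.cos(t),.029]);print((Rs.inv().apply(n-prev)/.4).round(4),end=" ");prev=n
print()
E
```

```text
time_s: 18.15
tcp_pos: [0.4783, -0.1057, 0.1406]
tool_rot: [0.984, 0.051, 0.173, -0.009]
contact_force: [-0.1, 0.4, 0.3]
grip_width: 0.0501
finger_force: 0.0
time_s: 18.65
tcp_pos: [0.4781, -0.1058, 0.1401]
tool_rot: [0.984, 0.051, 0.173, -0.009]
contact_force: [0.3, -0.3, -0.3]
grip_width: 0.0133
finger_force: 0.0
tcp scope [-0.17686221 -0.05506809] 0.0301483377823812
th0 1.394210476033214
[ 0.006  -0.0261  0.0022] [ 0.0091 -0.0251  0.0033] [ 0.012  -0.0237  0.0043] [ 0.0147 -0.0219  0.0053] [ 0.0172 -0.0197  0.0062] [ 0.0194 -0.0173  0.007 ] [ 0.0213 -0.0145  0.0077] [ 0.0229 -0.0115  0.0083] [ 0.0241 -0.0084  0.0087] [ 0.0249 -0.0051  0.009 ] [ 0.0253 -0.0017  0.0091]
```

```bash
python3 -m inch '[{"offset":[0,0,0],"angular":[0,0,0]},{"offset":[0,0,0],"angular":[0,0,0]},{"offset":[0.006,-0.026,0.0022],"angular":[0,0,0]},{"offset":[0.009,-0.025,0.0033],"angular":[0,0,0]},{"offset":[0.012,-0.0237,0.0043],"angular":[0,0,0]},{"offset":[0.0147,-0.022,0.0053],"angular":[0,0,0]},{"offset":[0.0172,-0.02,0.0062],"angular":[0,0,0]},{"offset":[0.0194,-0.0173,0.007],"angular":[0,0,0]},{"offset":[0,0,0],"angular":[0,0,0]}]'
```

```text
time_s: 19.77
tcp_pos: [0.5062, -0.0481, 0.1401]
tool_rot: [0.984, 0.052, 0.173, -0.009]
contact_force: [0.9, 0.4, 1.2]
grip_width: 0.0114
finger_force: 12.0
```

```bash
python3 -m inch '[{"offset":[0.0213,-0.0145,0.0077],"angular":[0,0,0]},{"offset":[0.0229,-0.0115,0.0083],"angular":[0,0,0]},{"offset":[0.0241,-0.0084,0.0087],"angular":[0,0,0]},{"offset":[0.0249,-0.005,0.009],"angular":[0,0,0]},{"offset":[0.02,-0.0017,0.0073],"angular":[0,0,0]},{"offset":[0,0,0],"angular":[0,0,0]},{"offset":[0,0,0],"angular":[0,0,0]}]'; python3 - <<'E'
from h import *
X,Y,a=sc();o=telemetry.get_obs()
print((np.array([[np.cos(a),np.sin(a)],[-np.sin(a),np.cos(a)]])@(o["tcp_pos"][:2]-[X,Y])),o["tcp_pos"][2]-.11)
E
```

```text
time_s: 20.65
tcp_pos: [0.5526, -0.0259, 0.1401]
tool_rot: [0.984, 0.052, 0.173, -0.01]
contact_force: [-1.0, 6.2, 3.2]
grip_width: 0.0115
finger_force: 12.0
[-0.0944211   0.01664122] 0.030145097092934267
```

```bash
python3 -m inch '[{"offset":[0.004,0.003,0.0014],"angular":[0,0,0]},{"offset":[0.004,0,0.0014],"angular":[0,0,0]},{"offset":[0,0,0],"angular":[0,0,0]},{"offset":[0,0,0],"angular":[0,0,0]}]'; python3 -m inch '[{"offset":[0.004,0,0.0014],"angular":[0,0,0]},{"offset":[0.004,0,0.0014],"angular":[0,0,0]},{"offset":[0,0,0],"angular":[0,0,0]},{"offset":[0,0,0],"angular":[0,0,0]}]'
```

```text
time_s: 21.15
tcp_pos: [0.5559, -0.0254, 0.1401]
tool_rot: [0.984, 0.052, 0.173, -0.012]
contact_force: [-2.0, 11.4, 3.0]
grip_width: 0.0119
finger_force: 12.0
time_s: 21.65
tcp_pos: [0.5593, -0.025, 0.1401]
tool_rot: [0.984, 0.052, 0.173, -0.012]
contact_force: [-1.3, 11.6, 2.1]
grip_width: 0.0113
finger_force: 12.0
```

```bash
python3 -m inch '[{"offset":[0,-0.005,0],"angular":[0,0,0]},{"offset":[0,-0.003,0],"angular":[0,0,0]},{"offset":[0,0,0],"angular":[0,0,0]},{"offset":[0,0,0],"angular":[0,0,0]}]'; python3 - <<'E'
from h import *
X,Y,a=sc();o=telemetry.get_obs()
print((np.array([[np.cos(a),np.sin(a)],[-np.sin(a),np.cos(a)]])@(o["tcp_pos"][:2]-[X,Y])),o["tcp_pos"][2]-.11)
c=cams.camera("wrist");cv2.imwrite("pics/w7.png",c["image"])
print(proj(c,[S(-.099,.015,.053),S(-.099,-.07,.018),S(-.099,.03,.018)]).round(0).tolist())
E
```

```text
time_s: 22.15
tcp_pos: [0.5584, -0.025, 0.1401]
tool_rot: [0.984, 0.051, 0.173, -0.009]
contact_force: [0.7, 1.5, 2.4]
grip_width: 0.0116
finger_force: 12.0
[-0.08856489  0.01693353] 0.030077473728689727
[[328.0, 280.0], [485.0, 270.0], [298.0, 270.0]]
```

View pics/w7.png

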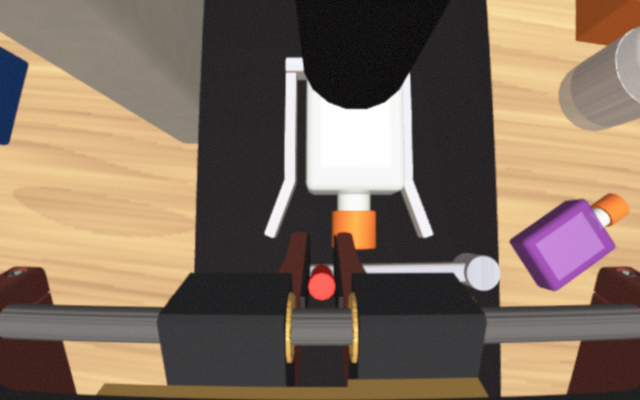

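The bar lies level across the lane from (310,268) to the hinge (483,271), and the pin at (321,285) has slipped back in the pads, so the arm is at its limit. Releasing, lifting and checking.

```bash
python3 -m inch '[{"offset":[0,0,0],"angular":[0,0,0]},{"offset":[0,0,0],"angular":[0,0,0]},{"offset":[0,0,0],"angular":[0,0,0]},{"offset":[0.011,0,-0.03],"angular":[0,0,0]},{"offset":[0.019,0,-0.05],"angular":[0,0,0]},{"offset":[0.026,0,-0.07],"angular":[0,0,0]},{"offset":[-0.05,0,-0.02],"angular":[0,0,0]},{"offset":[-0.09,0,-0.033],"angular":[0,0,0]},{"offset":[-0.09,0,-0.033],"angular":[0,0,0]},{"offset":[0,0,0],"angular":[0,0,0]},{"offset":[0,0,0],"angular":[0,0,0]}]' 0.45; python3 - <<'E'
from h import *
c=cams.camera("wrist");cv2.imwrite("pics/w8.png",c["image"])
for P in (S(-.099,.015,.053),S(-.099,-.07,.018),S(-.099,.03,.018),S(-.086,0,.0135),S(-.056,.026,.027),S(-.056,-.026,.027)):print(proj(c,[P]).round(1).tolist())
E
```

```text
time_s: 23.58
tcp_pos: [0.4619, -0.0351, 0.2062]
tool_rot: [0.983, 0.051, 0.173, -0.009]
contact_force: [0.1, 0.3, 0.1]
grip_width: 0.0244
finger_force: 0.0
[[325.4, 111.0]]
[[439.0, 126.8]]
[[304.5, 126.5]]
[[344.6, 111.4]]
[[309.7, 65.4]]
[[381.1, 65.6]]
```

View pics/w8.png

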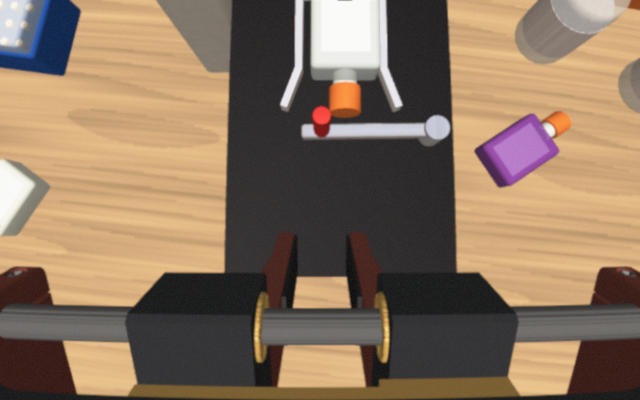

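The arm is across behind the cap, but the bar's tip (304,131) sits about 2–3 px lower than its hinge end (420,128.5), so it may be slightly open. I'll nudge the pin home with shut fingers.

```bash
python3 - <<'E'
from h import *
plan(S(-.145,.016,.030),sc()[2],.35)
E
python3 -m inch '[{"offset":[0,0,0],"angular":[0,0,0]},{"offset":[0,0,0],"angular":[0,0,0]}]' 1 20
```

```text
t 23.625 off first [0.0395 0.0024 0.189 ] | off after turn [0.0391 0.0024 0.1891] | ang [-0.0001  0.0014  0.0004] mm [ 40.5   3.2 -65.7] q6 1.25
time_s: 23.88
tcp_pos: [0.4616, -0.0349, 0.2047]
tool_rot: [0.984, 0.051, 0.172, -0.009]
contact_force: [-0.1, 0.4, 1.1]
grip_width: 0.0072
finger_force: 0.0
```

```bash
python3 -m inch '[{"offset":[0.01,0.0024,0.047],"angular":[0,0,0]},{"offset":[0.01,0,0.047],"angular":[0,0,0]},{"offset":[0.01,0,0.047],"angular":[0,0,0]},{"offset":[0.0095,0,0.046],"angular":[0,0,0]},{"offset":[0.0188,0,0.0065],"angular":[0,0,0]},{"offset":[0.0188,0,0.0065],"angular":[0,0,0]},{"offset":[0.0094,0,0.0032],"angular":[0,0,0]},{"offset":[0.0094,0,0.0032],"angular":[0,0,0]},{"offset":[0,0,0],"angular":[0,0,0]},{"offset":[0,0,0],"angular":[0,0,0]}]'; python3 -c "
from h import *
plan(S(-.1145,.016,.030),sc()[2],.35)"
```

```text
time_s: 25.12
tcp_pos: [0.5251, -0.0293, 0.1407]
tool_rot: [0.984, 0.051, 0.173, -0.009]
contact_force: [-0.4, -0.3, 0.1]
grip_width: 0.0008
finger_force: 0.0
t 25.125 off first [0.0174 0.0002 0.0082] | off after turn [0.0174 0.0002 0.0083] | ang [-0.0001  0.0018  0.0004] mm [ 7.6  0.7 -0.7] q6 1.28
```

```bash
python3 -m inch '[{"offset":[0.0047,0,0.0017],"angular":[0,0,0]},{"offset":[0.0047,0,0.0017],"angular":[0,0,0]},{"offset":[0,0,0],"angular":[0,0,0]}]'; python3 -m inch '[{"offset":[0.0047,0,0.0017],"angular":[0,0,0]},{"offset":[0,0,0],"angular":[0,0,0]},{"offset":[0,0,0],"angular":[0,0,0]}]';  python3 -m inch '[{"offset":[0.0035,0,0.0013],"angular":[0,0,0]},{"offset":[0,0,0],"angular":[0,0,0]},{"offset":[0,0,0],"angular":[0,0,0]}]'
```

```text
time_s: 25.5
tcp_pos: [0.5292, -0.0289, 0.1406]
tool_rot: [0.984, 0.051, 0.172, -0.009]
contact_force: [-0.1, 0.2, -0.3]
grip_width: 0.0008
finger_force: 0.0
time_s: 25.88
tcp_pos: [0.5311, -0.0287, 0.1406]
tool_rot: [0.984, 0.051, 0.172, -0.009]
contact_force: [0.3, 0.5, 0.4]
grip_width: 0.0006
finger_force: 0.1
time_s: 26.25
tcp_pos: [0.5324, -0.0286, 0.1405]
tool_rot: [0.984, 0.051, 0.172, -0.009]
contact_force: [-2.9, 0.1, -0.2]
grip_width: 0.0006
finger_force: 1.2
```

```bash
python3 -m inch '[{"offset":[0.0025,0,0.0009],"angular":[0,0,0]},{"offset":[0,0,0],"angular":[0,0,0]},{"offset":[0,0,0],"angular":[0,0,0]}]';  python3 -m inch '[{"offset":[0.0015,0,0.0006],"angular":[0,0,0]},{"offset":[0,0,0],"angular":[0,0,0]},{"offset":[0,0,0],"angular":[0,0,0]}]'
```

```text
time_s: 26.62
tcp_pos: [0.5329, -0.0285, 0.1403]
tool_rot: [0.984, 0.051, 0.171, -0.009]
contact_force: [-7.4, -1.2, 2.9]
grip_width: 0.0005
finger_force: 3.3
time_s: 27.0
tcp_pos: [0.5331, -0.0285, 0.1403]
tool_rot: [0.984, 0.051, 0.171, -0.009]
contact_force: [-9.8, 0.2, 4.7]
grip_width: 0.0001
finger_force: 4.6
```

Stiff at 10 N, so the arm is at its limit. Backing straight off and up, then a numeric check before handing in.

```bash
python3 -m inch '[{"offset":[-0.02,0,-0.007],"angular":[0,0,0]},{"offset":[-0.06,0,-0.022],"angular":[0,0,0]},{"offset":[-0.08,0,-0.03],"angular":[0,0,0]},{"offset":[0.019,0,-0.05],"angular":[0,0,0]},{"offset":[0.03,0,-0.08],"angular":[0,0,0]},{"offset":[0.03,0,-0.08],"angular":[0,0,0]},{"offset":[0,0,0],"angular":[0,0,0]},{"offset":[0,0,0],"angular":[0,0,0]}]'; python3 - <<'E'
from h import *
c=cams.camera("wrist");im=c["image"];h,s,v=cv2.split(cv2.cvtColor(im,cv2.COLOR_BGR2HSV))
print("red",blob(((h<4)|(h>176))&(s>190)&(v>120)),"orange",blob((h>5)&(h<16)&(s>190)&(v>120)))
E=[S(-.099,.015,.053),S(-.099,-.07,.018),S(-.099,.028,.018),S(-.099,-.05,.018),S(-.076,0,.02)];e=proj(c,E);print(e.round(1).tolist())
for k in (.023,.0,-.04): 
    u,w=proj(c,[S(-.099,k,.018)])[0]; col=v[int(w)-12:int(w)+14,int(u)].astype(float); i=np.flatnonzero(col>120);print(k,u.round(1),w.round(1),"bar rows",(i+int(w)-12).tolist())
cv2.imwrite("pics/w9.png",im)
E
```

```text
time_s: 28.0
tcp_pos: [0.4674, -0.0353, 0.2297]
tool_rot: [0.984, 0.051, 0.172, -0.009]
contact_force: [-0.5, 0.1, -1.1]
grip_width: 0.0004
finger_force: 0.0
red [([320.9, 126.8], 60), ([318.7, 136.2], 41)] orange [([529.4, 3.3], 107), ([627.8, 11.3], 550), ([341.7, 116.0], 720), ([545.6, 131.9], 266)]
[[324.1, 129.2], [429.0, 141.3], [307.6, 141.1], [404.4, 141.2], [342.4, 112.4]]
0.023 313.8 141.1 bar rows [129, 130, 131, 132, 133, 134, 135, 136, 137, 138, 139, 140, 141, 142, 143, 144, 145, 146, 147, 148, 149]
0.0 342.4 141.1 bar rows [129, 130, 137, 138, 139, 140, 141, 142, 143, 144, 145, 146, 147, 148, 149]
-0.04 392.1 141.2 bar rows [137, 138, 139, 140, 141, 142, 143, 144, 145, 146, 147, 148, 149]
```

View pics/w9.png

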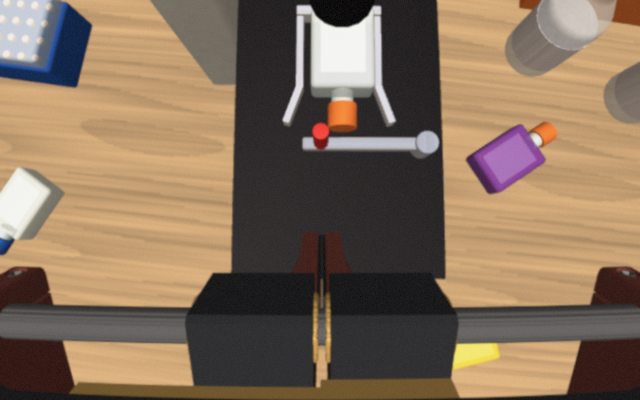

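The bar is level (rows 137–149 along its length), the pin at (321,131) is right behind the cap (342,116), the flask is home between the rails, and the gripper is clear.

```bash
python3 -c "
from cell import finish_job
print(finish_job())"
```

```text
the job is handed in; nothing more can be done
None
```

The orange-capped flask is fully home against the stop between the guide rails, the retaining arm is fully closed behind its cap, and the job was handed in at about 28 s of the 72 s allowed.

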